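# Raise the control booth window to its marker

## Task

On the sound desk stands the booth's counterweighted sliding window. With the fingertips beneath its front lip, push the window up until the top of the lip is level with the top of the steel marker ledge on the frame's left post (left as the robot faces it), then leave it standing there and move clear. Only push from below: do not pinch the lip or press on top of it, and leave the mug, tape roll, jar and screwdriver where they are.

Things in the scene. Friction and masses are not known exactly. Their poses are not given: they have to be found in the camera images.
- frame: Fixed timber window frame, 460 wide (y) x 465 high. Origin: centre of its underside on the desk; x points level through the window away from the robot, y along its width to the left, z up; turned up to 0.25 rad. Posts at y 180 to 230 each side, x -22 to 22; sill 110 deep, 30 high; head from 440 up. A fixed clear pane fills it above 184, at x 12, behind the sliding one.
- sash (a joint): Height of the sliding window above shut, m: 0 shut, 0.25 top stop. Clear pane in dark steel rails, 356 wide x 150 high x 14 thick, front face at frame x -22, running vertically. Counterweighted: needs about 2 to 5 N plus 20 N per m/s to push up, neither springs back nor coasts, stays where it is left.
- lip_edge (a point): Aluminium lip of the window: level shelf 12 thick, 300 long (y), its rounded front edge (radius 6) 59 out from the pane's front towards the robot. This point: mid-length on the axis of that rounding, at frame x -75, y 0; axes as the frame's. Underside 6 below the point, 55 above the desk when shut; free below to the desk, or to the sill (30 high) beyond frame x -55.
- lip_top (a point): Top of the lip: centre of the top face of the black rubber strip, 36 (x) x 300 (y) x 3, that lies on the lip from 16 behind its front tip. 9 above and 28 (frame x) behind point lip_edge, 15 above the lip's underside; axes as the frame's. Not to be pressed or gripped.
- marker: Fixed steel marker ledge on the outer side of the left (+y) post: level plate 40 x 40 x 6 sticking out 40 sideways, a 40 high back plate below it. Height differs: top 200 to 280 above the desk. Origin: centre of its flat top face, at frame x -20, y 250; axes as the frame's. The lip's top has to come level with this face.
- mug: White ceramic mug, 80 across, 95 high, standing loose beside the window, to be left alone. Origin: centre of its underside.
- tape: Roll of black tape, 104 across, 48 high, lying flat and loose beside the window, to be left alone. Origin: centre of its underside.
- jar: Amber glass jar with black lid, 56 across, 85 high, standing loose behind the window, to be left alone. Origin: centre of its underside.
- screwdriver: Screwdriver, about 200 long, lying loose on the desk behind the window, to be left alone. Origin: on its underside, x along the blade.

How it is judged (in metres and radians):
On the way:
1. the fingers push the window up under its lip (at least 20 mm) (distance of lip_top from where it was at the start of the episode above 0.02 m and (contact force between the fingers and sash_c0 above 0.5 N or contact force between the fingers and sash_c1 above 0.5 N)), for 0.1 s.
At the end, for the whole second after the job is handed in: The top of the lip is level with the top of the marker ledge within 8 mm, the window is at rest, and each bystander is within 30 mm of where it stood (z of lip_top in the frame of marker between -0.008 and 0.008 m and velocity of joint sash between -0.005 and 0.005 m/s and distance of each of mug, tape, jar, screwdriver from where it was at the start of the episode below 0.03 m); the robot touches nothing.
It fails at once if the lip is pinched or pressed from above (its rubber strip is touched with over 1 N) (contact force between any of the fingers, the arm and sash_c2 above 1 N).
It fails at once if the mug is pushed, knocked over or carried (distance of mug from where it was at the start of the episode above 0.03 m or angle between mug's own z axis and vertical above 0.4 rad).
It fails at once if the tape roll is pushed, knocked over or carried (distance of tape from where it was at the start of the episode above 0.03 m or angle between tape's own z axis and vertical above 0.4 rad).
It fails at once if the jar is pushed, knocked over or carried (distance of jar from where it was at the start of the episode above 0.03 m or angle between jar's own z axis and vertical above 0.4 rad).
It fails at once if the screwdriver is pushed, knocked over or carried (distance of screwdriver from where it was at the start of the episode above 0.03 m).
It also fails if it takes over 40 s, if anything falls off the work surface, if the arm or the gripper's body presses on something with over 40 N, if the wrist force passes 120 N, or if a joint passes its speed limit or range.

## Robot

A 6-joint arm with a two-finger parallel gripper is mounted at the origin on the work surface. World frame = base frame: x ahead of the robot, y to its left, z up, the work surface at z = 0. Lengths are in mm, angles in rad, forces in N, time in s.
With the tool pointing down it reaches from about 425 to 950 mm from the base axis. Payload 14.7 kg.
Tool frame: the origin (TCP) lies where the fingers leave the gripper's body, on its centre line; the fingertips stand 73 mm ahead of it and the grasp point (between the pads) lies 54 mm ahead of it (bot.grip_depth is the distance from the TCP to the grasp point, in mm); z points along the fingers, x is the direction in which the jaws open and shut, and the axes are right-handed (so a half turn about z gives the same grasp; the last joint's range is limited). The gripper opens to 85 mm and grips with 20 to 120 N. Pads are 22 mm wide; open, the fingers measure 114 mm over their backs; the gripper's body (76 mm by 85 mm) begins 54 mm behind the grasp point. The pads swing forward as they close: fully open they stand 13 mm farther back than shut.
Start: joints at [-0.047, 0.48, 1.596, -0, 1.065, -0.047], TCP at [649.995, 0.021, 303.897] pointing down, gripper open.
Joint ranges: [-2.75, 2.75], [-0.82, 2.05], [0.23, 2.67], [-1.56, 4.7], [0.09, 2.69], [-2.92, 2.92]. Speed limits (rad/s): [1.89, 1.89, 2.39, 3.01, 3.01, 3.01].

## Interface

Orientations are given as a unit quaternion [x, y, z, w].
In Python, from cell import status, optics, job_done, bot gives the robot as it stands. The module is installed in compiled form; this text tells all that it offers.
- The arm moves only by the tool arm_command, never from a script. Its argument "targets" is a list of rows, each an object with "slide": the shift along the tool's x, y, z in m, a list of three; "roll": the turn about the tool's z in degrees. A call has 1 to 5 rows; each row shifts and turns the commanded pose from where the row before left it, along the tool's axes as they then stand; what a row does not reach is not made up. A row lasts 1/12 s, in which the tool goes at most 41.7 mm and 7.16 degrees, less where a joint would pass 70% of its speed; a pose out of reach is approached as far as the arm can. A call is refused whole if a number of a shift passes 0.0417 or a number of a turn 7.16, either way. A call with a gripper value outside its range is refused whole. "jaw" is the opening, from 0 (shut) to 1 (fully open), set as the call begins (left out, the last holds). The fingers move at their own pace and stop on an object; "grip_force" is the grip in N (left out, the last holds). Time passes only in rows, so rows that do not move let the fingers close. It gives the time, the measured TCP pose, the force and the opening at its end, in the units of the state.
- status.state(): the state, without advancing time (a new reading comes with each control period).
- optics.get_image(name): name is "scene" or "side" or "wrist"; returns (picture, depth): 480x640x3 uint8, blue, green, red; 480x640 float32, mm along the optical axis (not along the pixel's ray), 0 where there is no reading.
- optics.camera_params(name): a dict with "mtx" (3x3 intrinsics, pixels), "dist" ([k1, k2, p1, p2, k3] as OpenCV has them; the pictures are not rectified), "R" (3x3) and "t" (3): a world point X has camera coordinates R X + t. Camera axes: x right, y down, z forward; pixel columns grow to the right and rows downward; lengths in mm; the calibration is good to about 2 mm. A picture is of the moment at which its call begins: read the wrist's pose just before it. camera_params takes no time and is no camera call; for the wrist camera it gives the pose at the moment of the call.
- job_done(): hands the job in, once; it reports no verdict.
Trained networks look in the newest picture that a camera, given by its name, has taken for a name from the list of things; names that differ only in an ending like _2 or _b are one class to them, and where a whole thing is asked for, a point or a joint stands for the part that bears it (a point fixed in the world has none). Each returns a list of dicts, best first, with "score" (0 to 1); they miss things now and then, are a little off and sometimes report something else, mostly with a low value. They report only what shows in the picture. A call takes as long as a camera call.
- optics.boxes_of(thing, camera): "position" ([row, column] in pixels, amid what is visible of it).
- optics.tip_of(thing, camera): "position" ([row, column] in pixels: a listed point, or the origin of a listed thing).
The state is a dict: "time": time; "joints": joint angles; "qvel": joint speeds; "effort": joint torques, N m; "eef_pos": TCP position; "eef_rot": TCP orientation; "ft_force": force on the tool from outside, world axes, zero at the start; "moment": the same for the moment, N m; "gripper_width": finger opening in mm.
Only numpy, scipy, OpenCV 4.12 (cv2) and the standard library are available. Lean on these libraries where they do the work, as an engineer would, in place of code of your own. Each camera call takes 0.05 s, during which the arm holds its last target.

## Working session

There is one attempt and no reset: what is moved stays moved. The work goes in short steps, Python scripts to look and compute and a tool call to move; the robot and the scene stay as the last step left them, time stands still between calls to the robot, and variables do not carry over. Pictures are saved under pics/ and viewed, and the job is handed in when it is done.

Besides the shell and the picture viewer there is one more tool, called by a JSON object that holds its "op" and its "data". arm_command: Moves the arm, as the interface text tells. Its arguments: {"type":"object","properties":{"targets":{"type":"array","items":{"type":"object","properties":{"slide":{"type":"array","items":{"type":"number"}},"roll":{"type":"number"}}}},"jaw":{"type":"number"},"grip_force":{"type":"number"}},"required":["targets"]}

```bash
mkdir -p pics; python3 - <<'E'
from cell import status, optics, bot
import cv2
s=status.state(); print(s['time'],s['eef_pos'],s['eef_rot'],s['ft_force'],s['gripper_width'])
for c in ['scene','side','wrist']:
    im,d=optics.get_image(c); cv2.imwrite(f'pics/{c}0.png',im)
    p=optics.camera_params(c); print(c,p['t'],p['R'])
    if c=='wrist': continue
    for t in ['lip_edge','lip_top','marker','frame']:
        print(t,[(r['score'],r['position'],d[int(r['position'][0]),int(r['position'][1])]) for r in optics.tip_of(t,c)[:2]])
E
```

```text
0.0 [6.49683928e+02 4.02783584e-02 3.03273439e+02] [ 9.99999827e-01  1.42162151e-05 -5.87757731e-04 -3.26313783e-05] [ 0.13027264  0.69228648 -0.09777173] 85.26024044491355
scene [ 409.19834198 -321.31812923 1487.95315349] [[-0.72277507  0.6910102   0.01005438]
 [ 0.58687057  0.62140101 -0.51907968]
 [-0.36493716 -0.36927724 -0.85466671]]
lip_edge []
lip_top [(0.69, [195.7, 290.4], np.float32(917.70886))]
marker [(0.57, [221.0, 369.2], np.float32(1085.1592))]
frame [(0.73, [226.3, 281.1], np.float32(1285.5304))]
side [ 571.47163352  -62.02368667 1494.67454944] [[-0.89885149  0.43819852 -0.00693177]
 [ 0.25820189  0.51672199 -0.8162905 ]
 [-0.35411549 -0.73551373 -0.57760001]]
lip_edge []
lip_top [(0.64, [212.7, 339.5], np.float32(1271.2765))]
marker []
frame [(0.64, [252.7, 321.1], np.float32(1235.7559))]
wrist [-651.13734627  -38.71312713  379.07383313] [[ 9.99999983e-01  1.63529697e-04  9.05751004e-05]
 [ 1.28825706e-04 -9.53941069e-01  2.99994034e-01]
 [ 1.35461241e-04 -2.99994017e-01 -9.53941073e-01]]
```

View pics/scene0.png

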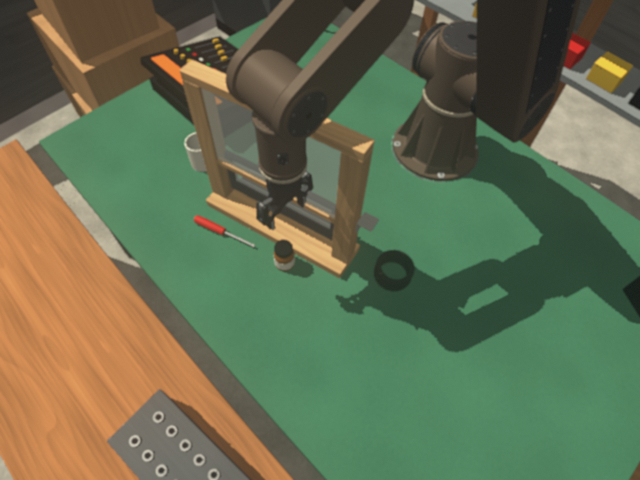

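View pics/side0.png

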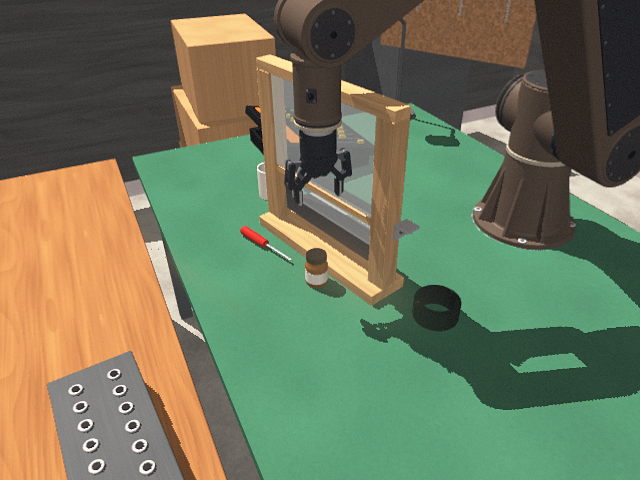

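View pics/wrist0.png

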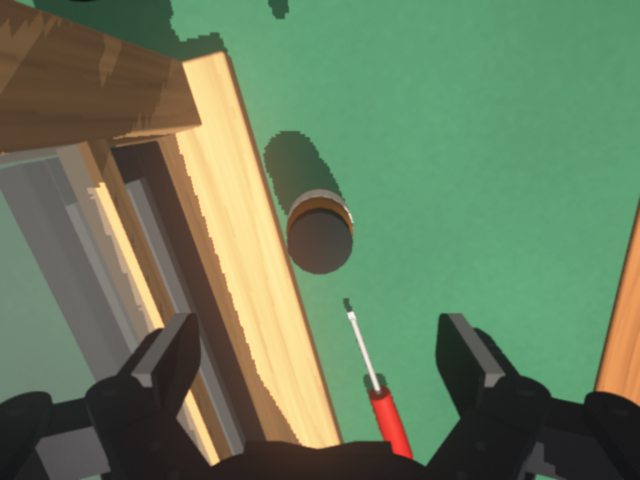

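The cameras look from behind the window, and the arm stands behind it too. I'll find the frame from its head's top face in the depth clouds, then the marker and lip.

```bash
cat > h.py <<'E'
import numpy as np, cv2
from cell import status, optics, bot
def cloud(c):
    im,d=optics.get_image(c); p=optics.camera_params(c)
    K=np.array(p['mtx'],float); R=np.array(p['R']); t=np.array(p['t'])
    v,u=np.nonzero(d>0)
    n=cv2.undistortPoints(np.stack([u,v],1).astype(np.float64)[:,None],K,np.array(p['dist'],float))[:,0]
    z=d[v,u].astype(float)
    X=(np.c_[n*z[:,None],z]-t)@R
    return im,d,X,im[v,u],np.c_[v,u]
def toframe(X,o,a):
    c,s=np.cos(a),np.sin(a); q=X-np.array([o[0],o[1],0]); return np.c_[q[:,0]*c+q[:,1]*s,-q[:,0]*s+q[:,1]*c,q[:,2]]
def fw(P,o,a):
    c,s=np.cos(a),np.sin(a); P=np.atleast_2d(P); return np.c_[P[:,0]*c-P[:,1]*s+o[0],P[:,0]*s+P[:,1]*c+o[1],P[:,2]]
E
python3 - <<'E'
from h import *
for c in ['scene','side']:
    im,d,X,col,uv=cloud(c)
    p=optics.camera_params(c); print(c,'cam at',-np.array(p['R']).T@np.array(p['t']))
    np.savez(f'{c}.npz',X=X,col=col,uv=uv)
    b,g,r=col.astype(int).T
    wood=(r>g+15)&(g>b+15)
    m=wood&(abs(X[:,2]-465)<8)&(X[:,0]>250)&(X[:,0]<900)&(abs(X[:,1])<400)
    q=X[m]; print(m.sum(),np.median(q[:,2]), cv2.minAreaRect(q[:,:2].astype(np.float32)))
    h,e=np.histogram(X[(X[:,0]>300)&(X[:,0]<800)&(abs(X[:,1])<350)][:,2],bins=np.arange(-10,600,10)); print(h)
E
```

```text
scene cam at [1027.33990887  466.37441494 1100.80008492]
1778 464.3217914865713 ((581.3749389648438, -112.46290588378906), (47.748680114746094, 462.5005798339844), 13.902758598327637)
[14550  9091   523  2332  1295   643   254   277   301   512   345   329
   279   284   142    97    93    86    93   226   380   563   295   280
   285   303   326   336   331   340   438   458   458   468   490   566
   417   466   504   527   547   479   447   627   404   613   588  1865
   149   162   208   205   169   135    99    74   326   133   211   358]
side cam at [1058.97017348  880.98462709  816.65600644]
1204 463.07092627012526 ((580.6860961914062, -109.70979309082031), (47.71232604980469, 460.9869689941406), 14.370587348937988)
[20585  5613   852  3136   946   904   390   475   492   651   475   424
   393   385   385   399   248   175   160   352   543   632   399   378
   381   411   459   449   457   445   573   599   618   604   725   721
   496   598   626   624   639   674   517   730   625   729   759  1329
   236   234   273   262   256   272   247   174   338   308   435   546]
```

```bash
python3 - <<'E'
import cv2
im=cv2.imread('pics/side0.png'); cv2.imwrite('pics/side0z.png',cv2.resize(im[130:250,250:430],(800,533),interpolation=cv2.INTER_CUBIC))
E
```

```text
(no output)
```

View pics/side0z.png

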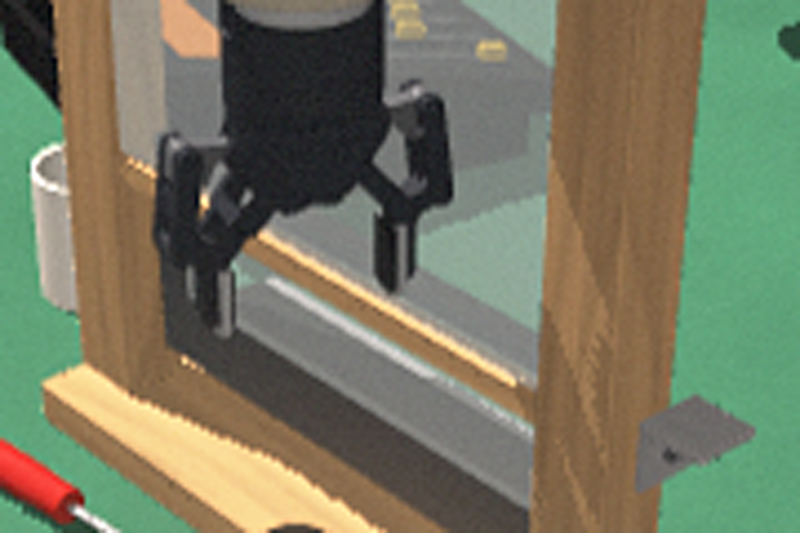

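Frame: centre about (581, −111), turned about +0.247 rad. Both cameras agree. I'll measure the marker top and the lip height in frame coordinates, and lift the arm clear at the same time.

```bash
python3 - <<'E'
from h import *
from scipy.optimize import minimize
for c in ['scene','side']:
    f=np.load(f'{c}.npz'); X,col,uv=f['X'],f['col'],f['uv']
    o,a=(581,-111),0.247
    P=toframe(X,o,a)
    # frame head top in-frame extents (refine)
    b,g,r=col.astype(int).T
    wood=(r>g+15)&(g>b+15)
    h=wood&(abs(X[:,2]-464)<6)&(abs(P[:,1])<260)&(abs(P[:,0])<50)
    print(c,'head x',np.percentile(P[h,0],[1,50,99]),'y',np.percentile(P[h,1],[.5,99.5]))
    pm=(abs(P[:,0])<24)&(abs(P[:,1])<300)&(X[:,2]>300)&(X[:,2]<430)&wood
    print(' posts back face x',np.percentile(P[pm&(P[:,1]>180),0],[50,98]), 'y',np.percentile(P[pm&(P[:,1]>180),1],[2,98]))
    m=(P[:,0]>-45)&(P[:,0]<5)&(P[:,1]>233)&(P[:,1]<275)&(P[:,2]>130)&(P[:,2]<300)
    q=P[m]; z=q[:,2]; hh,e=np.histogram(z,bins=np.arange(130,300,3)); print(' marker hist',[(int(e[i]),int(hh[i])) for i in range(len(hh)) if hh[i]])
    t=q[z>z.max()-8]; print(' top med',np.median(t[:,2]),'x',np.percentile(t[:,0],[2,98]),'y',np.percentile(t[:,1],[2,98]),len(t))
    m=(P[:,0]>-85)&(P[:,0]<-25)&(abs(P[:,1])<150)&(P[:,2]>40)&(P[:,2]<260)
    q=P[m]; hh,e=np.histogram(q[:,2],bins=np.arange(40,260,5)); print(' lip hist',[(int(e[i]),int(hh[i])) for i in range(len(hh)) if hh[i]])
    # plan of loose things
    for nm in ['mug','tape','jar','screwdriver']:
        pass
E
```

```text
scene head x [-22.37932686   3.02704951  20.94434005] y [-230.05124822  228.88771312]
 posts back face x [19.1730029  21.29793289] y [183.12156697 225.083757  ]
 marker hist [(163, 1), (175, 1), (193, 2), (196, 4), (199, 68), (202, 121), (205, 30)]
 top med 202.91202172029975 x [-41.30772598  -1.66814023] y [234.30375048 268.86726795] 217
 lip hist []
side head x [-22.07208867   4.82289564  22.14665601] y [-227.86991399  230.16436019]
 posts back face x [18.37438511 21.81600059] y [182.87690347 230.85612915]
 marker hist [(163, 8), (166, 5), (169, 4), (172, 8), (175, 1), (178, 5), (181, 4), (187, 2), (190, 1), (193, 1), (196, 20), (199, 90), (202, 109), (205, 1)]
 top med 202.06138000009537 x [-41.01043355  -0.8365053 ] y [234.1898636  269.29748848] 216
 lip hist []
```

{"op": "arm_command", "data": {"targets": [{"slide": [0, 0, -0.04]}, {"slide": [0, 0, -0.04]}, {"slide": [0, 0, -0.04]}, {"slide": [0, 0, -0.04]}, {"slide": [0, 0, -0.04]}], "jaw": 0}}

```text
invalid input at $.targets[0]: expected keys slide, roll
```

{"op": "arm_command", "data": {"targets": [{"slide": [0, 0, -0.04]}, {"slide": [0, 0, -0.04]}, {"slide": [0, 0, -0.04]}, {"slide": [0, 0, -0.04]}, {"slide": [0, 0, -0.04]}]}}

```text
invalid input at $.targets[0]: expected keys slide, roll
```

{"op": "arm_command", "data": {"targets": [{"slide": [0, 0, -0.04], "roll": 0}, {"slide": [0, 0, -0.04], "roll": 0}, {"slide": [0, 0, -0.04], "roll": 0}, {"slide": [0, 0, -0.04], "roll": 0}, {"slide": [0, 0, -0.04], "roll": 0}], "jaw": 0}}

```text
time: 1.07
eef_pos: [649.5, 0.0, 506.1]
eef_rot: [1.0, 0.0, 0.0, 0.0]
ft_force: [1.3, -0.1, -0.0]
gripper_width: 25.7
```

{"op": "arm_command", "data": {"targets": [{"slide": [0, 0, -0.04], "roll": 0}, {"slide": [0, 0, -0.04], "roll": 0}, {"slide": [0, 0, -0.04], "roll": 0}, {"slide": [0, 0, -0.04], "roll": 0}, {"slide": [0, 0, -0.04], "roll": 0}]}}

```text
time: 1.48
eef_pos: [649.2, 0.1, 706.2]
eef_rot: [1.0, -0.0, 0.0, 0.0]
ft_force: [1.7, -0.1, -0.0]
gripper_width: -0.1
```

```bash
python3 - <<'E'
from h import *
print(np.round(status.state()['joints'],3))
for c in ['scene','side']:
    im,d,X,col,uv=cloud(c); cv2.imwrite(f'pics/{c}1.png',im)
    y,x=(60,170) if c=='scene' else (40,240)
    cv2.imwrite(f'pics/{c}1z.png',cv2.resize(im[y:y+260,x:x+260],(600,600),interpolation=cv2.INTER_CUBIC))
    P=toframe(X,(581,-111),.247)
    m=(P[:,0]>-120)&(P[:,0]<60)&(abs(P[:,1])<150)&(P[:,2]>35)
    q=P[m]
    H,xe,ze=np.histogram2d(q[:,2],q[:,0],bins=[np.arange(35,260,10),np.arange(-120,61,10)])
    print(c); print(H.astype(int))
E
```

```text
[-0.047  0.382  0.812 -0.     1.947 -0.047]
scene
[[  0   0   0   0   0   0   0   0   0   0   2   1   0   0   0   1   1   1]
 [  0   0   0   0   0   0   0   0   0   0  10   0   0   0   0   0   0   0]
 [  0   0   0   0   0   0   0   0   0   0  99  49   0   0   0   0   0   0]
 [  0   0   0   0   0   0   0   0   0   0  98  81   0   0   0   0   0   0]
 [  0   0   0   0   0   0   0   0   0   0  98  84   0   0   0   0   0   0]
 [  0   0   0   0   0   0   0   0   0   0 121  68   0   0   0   0   0   0]
 [  0   0   0   0   0   0   0   0   0   0 286  49   0   0   0   0   0   0]
 [  0   0   0   0   0   0   0   0   0   0 185   0   0   0   0   0   0   0]
 [  0   0   0   0   0   0   0   0   0   0 209   0   0   0   0   0   0   0]
 [  0   0   0   0   0   0   0   0   0   0 131   0   0   0   0   0   0   0]
 [  0   0   0   0   0   0   0   0   0   0   0   0   0   0   0   0   0   0]
 [  0   0   0   0   0   0   0   0   0   0   0   0   0   0   0   0   0   0]
 [  0   0   0   0   0   0   0   0   0   0   0   0   0   0   0   0   0   0]
 [  0   0   0   0   0   0   0   0   0   0   0   0   0   0   0   0   0   0]

[... 1556 characters left out ...]
  0   0   0   0   0   0]
 [  0   0   0   0   0   0   0   0   0   0   0   0   0   0   0   0   0   0]
 [  0   0   0   0   0   0   0   0   0   0   0   0   0  71   0   0   0   0]
 [  0   0   0   0   0   0   0   0   0   0   0   0   0 275   4   0   0   0]
 [  0   0   0   0   0   0   0   0   0   0   0   0   5 385   4   0   0   0]
 [  0   0   0   0   0   0   0   0   0   0   0   0  10 279   0   0   0   0]
 [  0   0   0   0   0   0   0   0   0   0   0   0   4 295   0   0   0   0]
 [  0   0   0   0   0   0   0   0   0   0   0   0   5 290   0   0   0   0]
 [  0   0   0   0   0   0   0   0   0   0   0   0  11 297   0   0   0   0]
 [  0   0   0   0   0   0   0   0   0   0   0   0   6 294   0   0   0   0]]
```

View pics/side1z.png

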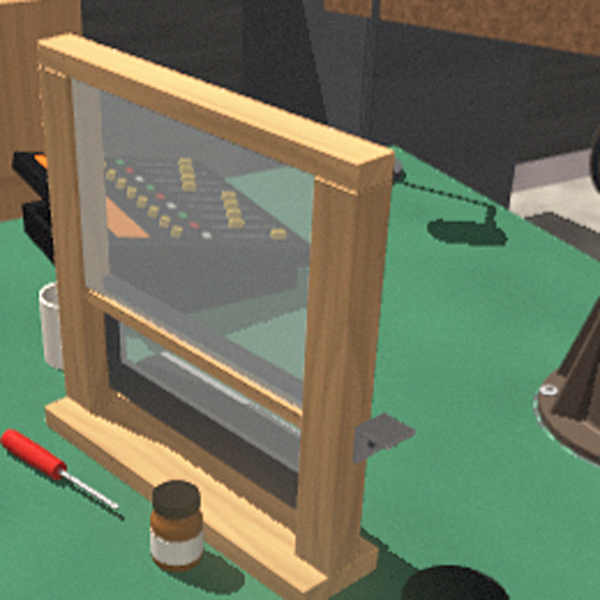

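{"op": "arm_command", "data": {"targets": [{"slide": [0, 0, -0.04], "roll": 0}, {"slide": [0, 0, -0.04], "roll": 0}, {"slide": [0, 0, -0.04], "roll": 0}, {"slide": [0, 0, -0.04], "roll": 0}, {"slide": [0, 0, -0.04], "roll": 0}]}}

```text
time: 2.0
eef_pos: [630.0, -0.2, 838.5]
eef_rot: [1.0, -0.0, 0.006, -0.0]
ft_force: [1.3, -0.4, 0.2]
gripper_width: 0.1
```

The side picture shows the window shut: the sash's bottom rail is just above the sill (zoomed rows 330–510), and the marker ledge is at zoomed (385, 435). The last move deviated in x and tilted slightly, so I'll check the joints.

```bash
python3 - <<'E'
from h import *
s=status.state()
print(np.round(s['joints'],3),np.round(s['eef_pos'],1),np.round(s['eef_rot'],4))
E
```

```text
[-4.900e-02  5.200e-01  2.350e-01  2.000e-03  2.375e+00 -4.800e-02] [ 6.300e+02 -2.000e-01  8.385e+02] [ 1.0e+00 -0.0e+00  6.1e-03 -3.0e-04]
```

{"op": "arm_command", "data": {"targets": [{"slide": [0, 0, -0.04], "roll": 0}, {"slide": [0, 0, -0.04], "roll": 0}]}}

```text
time: 2.17
eef_pos: [592.3, -0.1, 875.0]
eef_rot: [1.0, 0.0, 0.027, -0.0]
ft_force: [-0.4, -0.8, 0.3]
gripper_width: 0.2
```

```bash
python3 - <<'E'
from h import *
s=status.state()
print(np.round(s['joints'],3),np.round(s['eef_pos'],1),np.round(s['eef_rot'],4))
E
```

```text
[-0.053  0.459  0.236  0.004  2.392 -0.05 ] [ 5.923e+02 -1.000e-01  8.750e+02] [ 9.996e-01  0.000e+00  2.750e-02 -1.000e-04]
```

The IK gives up orientation at the reach limit. It has tilted the tool by 0.055 rad with the fingers pointing outward (+x), and it keeps that tilt. That gives a way to get the fingers slanting under the lip, so I'll push radially outward.

{"op": "arm_command", "data": {"targets": [{"slide": [0.04, 0, -0.02], "roll": 0}, {"slide": [0.04, 0, -0.02], "roll": 0}, {"slide": [0.04, 0, -0.02], "roll": 0}]}}

```text
time: 2.42
eef_pos: [638.6, -0.1, 858.5]
eef_rot: [0.998, -0.0, 0.061, 0.0]
ft_force: [0.1, 0.4, -0.4]
gripper_width: 0.4
```

```bash
cat > st.py <<'E'
from h import *
s=status.state()
from scipy.spatial.transform import Rotation as Rn
R=Rn.from_quat(s['eef_rot']).as_matrix()
print(round(s['time'],2),np.round(s['joints'],3),np.round(s['eef_pos'],1)); print('toolx',R[:,0].round(3),'tooly',R[:,1].round(3),'toolz',R[:,2].round(3),'tilt',np.degrees(np.arccos(-R[2,2])).round(1),'F',s['ft_force'].round(1), 'tip',np.round(s['eef_pos']+73*R[:,2],1))
E
python3 st.py
```

```text
2.42 [-0.05   0.49   0.236  0.008  2.293 -0.045] [ 6.386e+02 -1.000e-01  8.585e+02]
toolx [ 0.993 -0.     0.122] tooly [-0. -1.  0.] toolz [ 0.122 -0.    -0.993] tilt 7.0 F [ 0.1  0.4 -0.4] tip [ 6.474e+02 -1.000e-01  7.860e+02]
```

```bash
cat > kin.py <<'E'
import numpy as np
from scipy.optimize import least_squares
D=np.array([[.48,1.596,1.065,650,303.9],[.382,.812,1.947,649.2,706.2],[.52,.235,2.375,630,838.5],[.459,.236,2.392,592.3,875],[.49,.236,2.293,638.6,858.5]])
def fk(p,q):
    q=np.atleast_2d(q); a,b,c=q[:,0],q[:,0]+q[:,1],q.sum(1)
    r0,z0,L1,L2,o,Lt=p
    return np.c_[r0+L1*np.sin(a)+L2*np.sin(b)+o*np.cos(b)+Lt*np.sin(c), z0+L1*np.cos(a)+L2*np.cos(b)-o*np.sin(b)+Lt*np.cos(c)]
best=None
for seed in range(20):
    g=np.random.default_rng(seed)
    s=least_squares(lambda p:(fk(p,D[:,:3])-D[:,3:]).ravel()+0,[g.uniform(-50,150),g.uniform(100,400),400,400,0,g.uniform(100,300)])
    if best is None or s.cost<best.cost: best=s
P=best.x
if __name__=='__main__':
    print(P.round(1),best.cost); print((fk(P,D[:,:3])-D[:,3:]).round(2)); print(np.linalg.svd(best.jac)[1])
    lo=[-.82,.23,.09];hi=[2.05,2.67,2.69]
    for th in [0,20,30,40,50,60,70]:
        c=np.pi-np.radians(th)
        # min radius reachable at given TCP z
        for z in [70,100,150,200]:
            J2,J3=np.meshgrid(np.linspace(lo[0],hi[0],500),np.linspace(lo[1],hi[1],500)); J5=c-J2-J3
            ok=(J5>lo[2])&(J5<hi[2]); f=fk(P,np.c_[J2[ok],J3[ok],J5[ok]]); m=(abs(f[:,1]-z)<5)&(f[:,0]>150)
            print(th,z,f[m,0].min().round(0) if m.any() else None,end=' | ')
        print()
E
python3 kin.py
```

```text
[ -0.7 316.1 600.2 445.1  33.1 300.1] 0.13980583611796193
[[ 0.04  0.11]
 [ 0.02 -0.29]
 [ 0.11 -0.17]
 [-0.27  0.16]
 [ 0.09  0.19]]
[4.2933533  3.15243817 0.96625994 0.82661995 0.09991072 0.04806621]
0 70 331.0 | 0 100 280.0 | 0 150 214.0 | 0 200 172.0 | 
20 70 653.0 | 20 100 612.0 | 20 150 529.0 | 20 200 388.0 | 
30 70 828.0 | 30 100 799.0 | 30 150 741.0 | 30 200 660.0 | 
40 70 989.0 | 40 100 969.0 | 40 150 928.0 | 40 200 876.0 | 
50 70 1130.0 | 50 100 1118.0 | 50 150 1090.0 | 50 200 1057.0 | 
60 70 1237.0 | 60 100 1230.0 | 60 150 1213.0 | 60 200 1194.0 | 
70 70 1304.0 | 70 100 1303.0 | 70 150 1298.0 | 70 200 1288.0 |
```

```bash
cat > ik.py <<'E'
import numpy as np
from kin import P
from scipy.spatial.transform import Rotation as Rn
r0,z0,L1,L2,o,Lt=P
lat=30.6
lo=np.array([-2.75,-.82,.23,-1.56,.09,-2.92]);hi=np.array([2.75,2.05,2.67,4.7,2.69,2.92])
def ik(tcp,R):
    """returns joints (J6 w/ convention fit at start)"""
    w=np.asarray(tcp)-Lt*R[:,2]
    rr=np.hypot(w[0],w[1])
    az=np.arctan2(w[1],w[0])-np.arcsin(lat/rr)   # plane lies lat to the left
    r=np.sqrt(rr**2-lat**2)-r0; z=w[2]-z0
    d2=r*r+z*z; M=np.hypot(L2,o); 
    c=(d2-L1**2-M**2)/(2*L1*M)
    if abs(c)>1: return None
    g=np.arccos(c)           # bend between L1 and elbow-wrist line
    # elbow->wrist dir angle from vertical: b + atan2(o,L2)
    e=np.arctan2(o,L2)
    j3=g-e
    j2=np.arctan2(r,z)-np.arctan2(M*np.sin(g),L1+M*np.cos(g))
    b=j2+j3
    rad=np.array([np.cos(az),np.sin(az),0]);left=np.array([-np.sin(az),np.cos(az),0]);up=np.array([0,0,1.])
    f=rad*np.sin(b)+up*np.cos(b); n=rad*np.cos(b)-up*np.sin(b) # n: direction of increasing pitch
    t=R[:,2]; j5=np.arccos(np.clip(t@f,-1,1)); j4=np.arctan2(t@left,t@n)
    # frame with j6=0: x axis reference = increasing pitch dir at tool rotated by j4
    u=n*np.cos(j4)+left*np.sin(j4); v=np.cross(f,u)
    xr=u*np.cos(j5)-f*np.sin(j5)   # tilts back
    yr=np.cross(t,xr)
    a6=np.arctan2(R[:,0]@yr,R[:,0]@xr)
    if j4<lo[3]: j4+=2*np.pi
    return np.array([az,j2,j3,j4,j5,a6])
def tool(th,head,roll):
    # start: tool x=world x,y=-y,z=-z ; tilt about horizontal axis so z -> heading
    R0=Rn.from_rotvec([np.pi,0,0])
    k=np.array([-np.sin(head),np.cos(head),0])  # left of heading
    T=Rn.from_rotvec(-th*k)  # rotates -z towards +heading
    return (T*R0*Rn.from_euler('z',roll)).as_matrix()
E
python3 - <<'E'
from ik import *
R=tool(np.radians(7),0,0); print(R.round(3)); print(ik([638.6,-.1,858.5],R).round(3)); print(ik([650,0,303.9],tool(0,0,0)).round(3))
from h import fw
O=(581,-111);A=.247
for hd in [0,.25,.45]:
  for th in [35,45,55,65]:
    R=tool(np.radians(th),hd,0)
    for yl in [-80,0,80]:
      out=[]
      for z in [50,190]:
        e=fw([-75,yl,z],O,A)[0]           # point on finger axis ~ below lip edge, 25 back from tip
        tcp=e-(73-28)*R[:,2]-R[:,0]*0
        q=ik(tcp,R); out.append(None if q is None else (q.round(2).tolist(), bool(((q>lo)&(q<hi))[:5].all())))
      print(hd,th,yl,out)
E
```

```text
[[ 0.993 -0.     0.122]
 [ 0.    -1.    -0.   ]
 [ 0.122  0.    -0.993]]
[-0.051  0.486  0.243  0.008  2.29   3.096]
[-0.047  0.479  1.598 -0.     1.065  3.094]
0 35 -80 [([-0.64, 0.69, 2.36, 2.42, 0.54, 0.1], True), ([-0.64, 0.35, 2.29, 1.61, 0.35, 0.98], True)]
0 35 0 [([-0.49, 0.7, 2.48, 2.68, 0.64, -0.03], True), ([-0.49, 0.3, 2.4, 1.97, 0.29, 0.75], True)]
0 35 80 [([-0.28, 0.72, 2.58, 2.91, 0.76, -0.06], True), ([-0.28, 0.26, 2.49, 2.46, 0.25, 0.44], True)]
0 45 -80 [([-0.72, 0.8, 2.45, 2.49, 0.87, -0.09], True), ([-0.72, 0.41, 2.41, 2.11, 0.57, 0.4], True)]
0 45 0 [([-0.56, 0.85, 2.58, 2.69, 1.04, -0.18], True), ([-0.56, 0.38, 2.53, 2.41, 0.59, 0.23], True)]
0 45 80 [([-0.33, 0.93, 2.68, 2.9, 1.24, -0.16], False), ([-0.33, 0.36, 2.62, 2.74, 0.63, 0.09], True)]
0 55 -80 [([-0.8, 0.96, 2.5, 2.46, 1.2, -0.24], True), ([-0.8, 0.53, 2.5, 2.28, 0.88, 0.1], True)]
0 55 0 [([-0.64, 1.07, 2.64, 2.63, 1.44, -0.33], True), ([-0.64, 0.54, 2.64, 2.52, 0.99, -0.02], True)]
0 55 80 [([-0.39, 1.22, 2.76, 2.82, 1.75, -0.29], False), ([-0.39, 0.58, 2.75, 2.79, 1.14, -0.08], False)]
0 65 -80 [([
[... 2128 characters left out ...]
 0.91, 0.2], True), ([-0.63, 0.39, 2.49, 1.79, 0.69, 0.82], True)]
0.45 55 -80 [([-0.95, 0.89, 2.26, 1.75, 0.96, 0.43], True), ([-0.95, 0.57, 2.26, 1.52, 0.94, 0.83], True)]
0.45 55 0 [([-0.87, 0.93, 2.42, 1.95, 1.02, 0.22], True), ([-0.87, 0.54, 2.42, 1.69, 0.93, 0.68], True)]
0.45 55 80 [([-0.75, 1.0, 2.57, 2.16, 1.16, 0.02], True), ([-0.75, 0.53, 2.56, 1.91, 0.94, 0.5], True)]
0.45 65 -80 [([-1.02, 1.01, 2.25, 1.73, 1.15, 0.32], True), ([-1.02, 0.69, 2.29, 1.59, 1.12, 0.63], True)]
0.45 65 0 [([-0.95, 1.07, 2.41, 1.88, 1.21, 0.1], True), ([-0.95, 0.68, 2.45, 1.74, 1.13, 0.45], True)]
0.45 65 80 [([-0.85, 1.18, 2.56, 2.04, 1.35, -0.13], True), ([-0.85, 0.72, 2.61, 1.93, 1.19, 0.25], True)]
```

Kinematic model fitted to within 0.3 mm. A pose tilted about 50° with heading about 0.25 rad and J4 swung towards +π is within limits under the lip. First I turn the arm's plane to heading 0.25 and roll the jaws 90°, then I tilt.

{"op": "arm_command", "data": {"targets": [{"slide": [-0.01, -0.038, 0.02], "roll": 7}, {"slide": [0, -0.038, 0.01], "roll": 7}, {"slide": [0, -0.038, 0], "roll": 7}, {"slide": [0, -0.038, 0], "roll": 7}, {"slide": [0, -0.038, 0], "roll": 7}]}}

```text
time: 2.83
eef_pos: [664.0, 169.7, 822.1]
eef_rot: [0.956, -0.286, 0.059, -0.018]
ft_force: [1.6, -0.3, -1.1]
gripper_width: 0.4
```

```bash
python3 st.py
```

```text
2.83 [ 0.217  0.547  0.239 -0.032  2.234  0.777] [664.  169.7 822.1]
toolx [ 0.83  -0.549  0.103] tooly [-0.545 -0.836 -0.069] toolz [ 0.123  0.001 -0.992] tilt 7.1 F [ 1.6 -0.3 -1.1] tip [673.  169.8 749.7]
```

{"op": "arm_command", "data": {"targets": [{"slide": [0, 0, 0], "roll": 7}, {"slide": [0, 0, 0], "roll": 7}, {"slide": [0, 0, 0], "roll": 7}, {"slide": [0, 0, 0], "roll": 7}, {"slide": [0, 0, 0], "roll": 7}]}}

```text
time: 3.25
eef_pos: [663.7, 167.8, 825.4]
eef_rot: [0.826, -0.56, 0.054, -0.038]
ft_force: [-0.3, -1.2, 0.3]
gripper_width: -0.3
```

{"op": "arm_command", "data": {"targets": [{"slide": [0, 0, 0], "roll": 7}, {"slide": [-0.01, -0.04, -0.02], "roll": 7}, {"slide": [-0.01, -0.04, -0.02], "roll": 7}, {"slide": [-0.01, -0.04, -0.02], "roll": 0}, {"slide": [-0.01, -0.04, -0.02], "roll": 0}]}}

```text
time: 3.67
eef_pos: [703.8, 194.3, 817.6]
eef_rot: [0.709, -0.696, 0.072, -0.09]
ft_force: [0.3, 0.8, 0.1]
gripper_width: 0.2
```

```bash
python3 st.py
```

```text
3.67 [ 0.239  0.564  0.236 -0.032  2.111  1.771] [703.8 194.3 817.6]
toolx [ 0.022 -0.999 -0.023] tooly [-0.973 -0.016 -0.229] toolz [ 0.228  0.028 -0.973] tilt 13.3 F [0.3 0.8 0.1] tip [720.4 196.3 746.6]
```

{"op": "arm_command", "data": {"targets": [{"slide": [-0.015, -0.0415, -0.015], "roll": 0}, {"slide": [-0.015, -0.0415, -0.015], "roll": 0}, {"slide": [-0.015, -0.0415, -0.015], "roll": 0}, {"slide": [-0.015, -0.0415, -0.015], "roll": 0}, {"slide": [-0.015, -0.0415, -0.015], "roll": 0}]}}

```text
time: 4.08
eef_pos: [754.6, 228.0, 812.0]
eef_rot: [0.703, -0.688, 0.106, -0.148]
ft_force: [-0.8, 1.1, 0.2]
gripper_width: -0.2
```

```bash
python3 st.py
```

```text
4.08 [ 0.268  0.59   0.236 -0.036  1.952  1.797] [754.6 228.  812. ]
toolx [ 0.032 -0.998 -0.054] tooly [-0.936 -0.011 -0.353] toolz [ 0.351  0.062 -0.934] tilt 20.9 F [-0.8  1.1  0.2] tip [780.3 232.6 743.8]
```

{"op": "arm_command", "data": {"targets": [{"slide": [-0.01, -0.0415, -0.03], "roll": 0}, {"slide": [-0.01, -0.0415, -0.03], "roll": 0}, {"slide": [-0.01, -0.0415, -0.03], "roll": 0}, {"slide": [-0.01, -0.0415, -0.03], "roll": 0}, {"slide": [-0.01, -0.0415, -0.03], "roll": 0}]}}

```text
time: 4.5
eef_pos: [751.1, 225.5, 867.0]
eef_rot: [0.692, -0.676, 0.141, -0.209]
ft_force: [0.0, -0.1, 0.4]
gripper_width: 0.1
```

```bash
python3 st.py
```

```text
4.5 [ 0.264  0.535  0.235 -0.031  1.861  1.794] [751.1 225.5 867. ]
toolx [ 0.047 -0.995 -0.087] tooly [-0.877  0.001 -0.481] toolz [ 0.479  0.099 -0.872] tilt 29.3 F [ 0.  -0.1  0.4] tip [786.  232.8 803.3]
```

{"op": "arm_command", "data": {"targets": [{"slide": [-0.01, -0.0415, -0.035], "roll": 0}, {"slide": [-0.01, -0.0415, -0.035], "roll": 0}, {"slide": [-0.01, -0.0415, -0.035], "roll": 0}, {"slide": [-0.01, -0.0415, -0.035], "roll": 0}, {"slide": [-0.01, -0.0415, -0.035], "roll": 0}]}}

```text
time: 4.92
eef_pos: [722.7, 218.2, 936.3]
eef_rot: [0.679, -0.661, 0.174, -0.267]
ft_force: [0.1, 0.1, 0.6]
gripper_width: 0.2
```

{"op": "arm_command", "data": {"targets": [{"slide": [-0.01, -0.0415, -0.035], "roll": 0}, {"slide": [-0.01, -0.0415, -0.035], "roll": 0}, {"slide": [-0.01, -0.0415, -0.035], "roll": 0}, {"slide": [-0.01, -0.0415, -0.035], "roll": 0}, {"slide": [-0.01, -0.0415, -0.035], "roll": 0}]}}

```text
time: 5.33
eef_pos: [680.1, 207.3, 1009.1]
eef_rot: [0.663, -0.643, 0.207, -0.323]
ft_force: [1.0, -0.6, -1.4]
gripper_width: -0.0
```

```bash
python3 st.py
```

```text
5.33 [ 0.262  0.373  0.236 -0.022  1.746  1.79 ] [ 680.1  207.3 1009.1]
toolx [ 0.087 -0.986 -0.142] tooly [-0.719  0.036 -0.694] toolz [ 0.689  0.163 -0.706] tilt 45.1 F [ 1.  -0.6 -1.4] tip [730.4 219.1 957.6]
```

One more tilt call, then plan the path.

{"op": "arm_command", "data": {"targets": [{"slide": [-0.01, -0.0415, -0.035], "roll": 0}, {"slide": [-0.01, -0.0415, -0.035], "roll": 0}, {"slide": [-0.01, -0.0415, -0.035], "roll": 0}, {"slide": [-0.01, -0.0415, -0.035], "roll": 0}]}}

```text
time: 5.67
eef_pos: [635.8, 195.9, 1067.7]
eef_rot: [0.647, -0.627, 0.232, -0.366]
ft_force: [-0.1, 0.4, 0.8]
gripper_width: 0.2
```

```bash
python3 st.py; cat > plan.py <<'E'
from ik import *
from h import fw,status
s=status.state(); R=Rn.from_quat(s['eef_rot']).as_matrix()
O=(581,-111);A=.247
def show(pts,n=6):
    prev=None
    for a,b in zip(pts[:-1],pts[1:]):
        a,b=np.array(a,float),np.array(b,float)
        for t in np.linspace(0,1,n):
            p=a+(b-a)*t; q=ik(p,R)
            if q is None: print(p,'none'); continue
            q=q.copy(); q[5]=(q[5]-np.pi+np.pi)%(2*np.pi)-np.pi
            bad=[i+1 for i in range(6) if q[i]<lo[i]+.02 or q[i]>hi[i]-.02]
            az,j2=q[0],q[1]; el=np.array([L1*np.sin(j2)*np.cos(az)-lat*np.sin(az),L1*np.sin(j2)*np.sin(az)+lat*np.cos(az),z0+L1*np.cos(j2)]); w=p-Lt*R[:,2]
            print(p.round(0),q.round(2),'elb',el.round(0),'wr',w.round(0),bad)
E
python3 - <<'E'
from plan import *
# desired: lip edge contact point on finger axis 28 back of tip, 18 below
for yl in [-60,-20,20]:
    print(yl,[ (fw([-75,yl,z],O,A)[0]-45*R[:,2]).round(0) for z in (40,)])
g=fw([-75,-20,40],O,A)[0]-45*R[:,2]
back=g-np.array([110,30,0])
p0=s['eef_pos']
show([p0,[560,100,800],[back[0],0,700],[back[0],back[1],500],back,g,g+[0,0,150]],5)
E
```

```text
5.67 [ 0.262  0.299  0.236 -0.019  1.71   1.789] [ 635.8  195.9 1067.7]
toolx [ 0.107 -0.981 -0.16 ] tooly [-0.642  0.055 -0.765] toolz [ 0.759  0.184 -0.624] tilt 51.4 F [-0.1  0.4  0.8] tip [ 691.2  209.3 1022.1]
-60 [array([ 489., -196.,   68.])]
-20 [array([ 479., -157.,   68.])]
20 [array([ 469., -118.,   68.])]
[ 636.  196. 1068.] [ 0.26  0.29  0.25 -0.02  1.7   1.79] elb [160.  74. 891.] wr [ 408.  141. 1255.] [3]
[ 617.  172. 1001.] [0.22 0.09 0.75 0.02 1.41 1.76] elb [ 46.  41. 914.] wr [ 389.  117. 1188.] []
[598. 148. 934.] [ 0.17 -0.03  1.04  0.06  1.23  1.71] elb [-20.  28. 916.] wr [ 370.   93. 1121.] []
[579. 124. 867.] [ 0.11 -0.11  1.28  0.12  1.08  1.64] elb [-69.  23. 913.] wr [ 351.   69. 1054.] []
[560. 100. 800.] [ 0.04 -0.18  1.49  0.19  0.95  1.54] elb [-106.   26.  907.] wr [332.  45. 987.] []
[560. 100. 800.] [ 0.04 -0.18  1.49  0.19  0.95  1.54] elb [-106.   26.  907.] wr [332.  45. 987.] []
[512.  75. 775.] [-0.04 -0.26  1.61  0.27  0.94  1.44] elb [-156.   37.  895.] wr [284.  20. 962.] []
[465.  50. 750.] [-0.15 -0.35  1.72  0.37  0.95  1.3 ] elb [-200. 
[... 1675 characters left out ...]
 ] elb [ 336. -354.  666.] wr [ 224. -220.  255.] []
[ 479. -157.   68.] [-0.79  0.93  2.49  2.26  1.06 -1.64] elb [ 359. -322.  675.] wr [ 251. -212.  255.] []
[ 479. -157.   68.] [-0.79  0.93  2.49  2.26  1.06 -1.64] elb [ 359. -322.  675.] wr [ 251. -212.  255.] []
[ 479. -157.  106.] [-0.79  0.82  2.5   2.22  1.   -1.55] elb [ 330. -292.  725.] wr [ 251. -212.  293.] []
[ 479. -157.  143.] [-0.79  0.71  2.5   2.15  0.93 -1.43] elb [ 295. -257.  772.] wr [ 251. -212.  330.] []
[ 479. -157.  181.] [-0.79  0.59  2.49  2.07  0.87 -1.3 ] elb [ 256. -218.  814.] wr [ 251. -212.  368.] []
[ 479. -157.  218.] [-0.79  0.48  2.47  1.96  0.81 -1.14] elb [ 216. -176.  849.] wr [ 251. -212.  405.] []
```

```bash
python3 - <<'E'
from h import *
for c in ['scene','side']:
    im,d,X,col,uv=cloud(c); cv2.imwrite(f'pics/{c}2.png',im)
    for nm in ['mug','tape','jar','screwdriver']:
        r=optics.boxes_of(nm,c)[:1]
        if r:
            v,u=map(int,r[0]['position']); i=np.argmin(((uv-[v,u])**2).sum(1)); print(c,nm,r[0]['score'],(v,u),X[i].round(0))
    m=(X[:,2]>15)&(X[:,0]>50)&(X[:,0]<620)&(X[:,1]<20)&(X[:,1]>-800)&(X[:,2]<450)
    H,_,_=np.histogram2d(X[m,0],X[m,1],bins=[np.arange(50,621,50),np.arange(-800,21,50)]); print(H.astype(int))
    for (v,u) in [(60,190),(70,160),(100,190)] if c=='scene' else [(120,265),(140,255),(112,330)]:
        i=np.argmin(((uv-[v,u])**2).sum(1)); print((v,u),X[i].round(0))
E
```

```text
scene mug 0.98 (155, 195) [ 625. -444.   76.]
scene tape 0.89 (265, 395) [433. 200.  -0.]
scene screwdriver 0.56 (206, 282) [ 570. -110.   96.]
[[   0    0    0    0    0    0    0    0    0    0    0    0    0   27
   887 1756]
 [   0    0    0    0    0    0    0    0    0    0    0    0    0    0
    75  119]
 [  14   14   16   19   15   19    1    0    0    0    0    0    0    0
     0    0]
 [  93   82  109  102  103  169   38    0    0    0    0    0    0    0
     0    0]
 [  85  117  110  120  116  123   11    0    0    0    0    0    0    0
     0    0]
 [  97  106   95   66   25    2    0    0    0    0    0    0    0    0
     0    0]
 [  56   22    2    0    0    0    0    0    0    0    0    0    0    0
     0    0]
 [  55    0    0    0    0    0    0    0    0    0    0    0    0    0
     0    0]
 [ 128   85   27    0    0    0    0    0    0    0    0    0    0    0
     0    0]
 [ 200  217  215   92    0    0    0    0    0    0    0    0    0    0
    22  315]
 [   0    0    0    0    0  126    5    0    0    0   20  258  397 1408
  1962 1828]]
(60, 190) [ 398. -77
[... 579 characters left out ...]
0
     0    0]
 [   0    0    0    0    0    0    0    0    0    0    0    0    0    0
     0    0]
 [   0    0    0    0    0    0    0    0    0    0    0    0    0    0
     0    0]
 [   0    0    0    0    0    0    0    0    0    0    0    0    0    0
     0    0]
 [   0    0    0    0    0    0    0    0    0    0    0    0    0    0
     0    0]
 [   0    0    0    0    0    0    0    0    0    0    0    0    0    0
     0    0]
 [ 107   28    0    0    0    0    0    0    0    0    0    0    0    7
    68  524]
 [   0    0    0    0    0    6    0    0    0    3   45  371  549 1630
  2297 2106]]
(120, 265) [ 652. -306.  314.]
(140, 255) [ 520. -824.   25.]
(112, 330) [584. -74. 403.]
```

View pics/scene2.png

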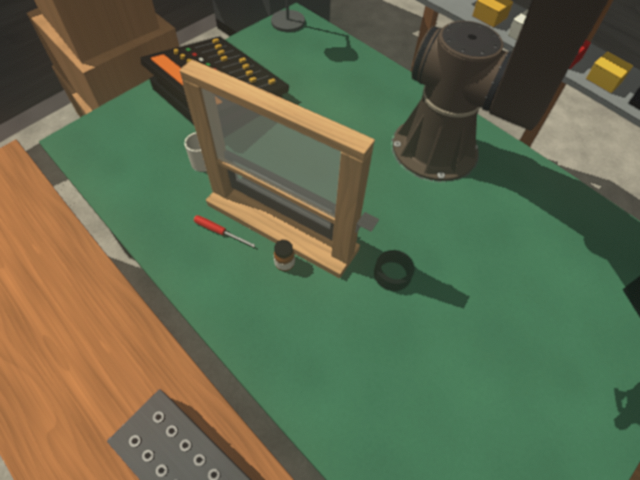

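```bash
cat > leg.py <<'E'
import sys; from plan import *
# world targets as args x,y,z ...
p=np.array(s['eef_pos'])
for a in sys.argv[1:]:
    t=np.array([float(v) for v in a.split(',')]); d=R.T@(t-p); n=int(np.ceil(abs(d).max()/39)) if True else 0; n=max(n,int(np.ceil(np.linalg.norm(d)/40)))
    print(a,'tool d',d.round(1),'rows',n,'per row',(d/n).round(2)); p=t
E
python3 leg.py 560,100,800 375,0,700 385,-187,500 385,-187,90
```

```text
560,100,800 tool d [128.5 247.3  89.7] rows 8 per row [16.07 30.91 11.21]
375,0,700 tool d [ 94.5 190.2 -95.5] rows 6 per row [ 15.75  31.7  -15.92]
385,-187,500 tool d [216.4 135.9  98.9] rows 7 per row [30.91 19.41 14.12]
385,-187,90 tool d [ 65.1 312.4 257.4] rows 11 per row [ 5.92 28.4  23.4 ]
```

{"op": "arm_command", "data": {"targets": [{"slide": [0.016, 0.031, 0.011], "roll": 0}, {"slide": [0.016, 0.031, 0.011], "roll": 0}, {"slide": [0.016, 0.031, 0.011], "roll": 0}, {"slide": [0.016, 0.031, 0.011], "roll": 0}, {"slide": [0.016, 0.031, 0.011], "roll": 0}]}}

```text
time: 6.58
eef_pos: [606.5, 155.6, 957.7]
eef_rot: [0.649, -0.627, 0.231, -0.365]
ft_force: [0.2, 0.1, 0.9]
gripper_width: 0.4
```

{"op": "arm_command", "data": {"targets": [{"slide": [0.016, 0.031, 0.011], "roll": 0}, {"slide": [0.016, 0.031, 0.011], "roll": 0}, {"slide": [0.016, 0.031, 0.011], "roll": 0}, {"slide": [0.016, 0.032, -0.016], "roll": 0}, {"slide": [0.016, 0.032, -0.016], "roll": 0}]}}

```text
time: 7.0
eef_pos: [514.7, 85.2, 822.4]
eef_rot: [0.649, -0.627, 0.23, -0.364]
ft_force: [-0.7, -0.6, 1.9]
gripper_width: 0.4
```

```bash
python3 st.py; python3 leg.py 375,0,700 385,-187,500 385,-187,90
```

```text
7.0 [-0.    -0.241  1.482  0.215  1.036  1.512] [514.7  85.2 822.4]
toolx [ 0.107 -0.982 -0.158] tooly [-0.647  0.052 -0.761] toolz [ 0.755  0.184 -0.63 ] tilt 51.0 F [-0.7 -0.6  1.9] tip [569.8  98.6 776.4]
375,0,700 tool d [ 87.9 179.1 -44. ] rows 6 per row [14.66 29.85 -7.34]
385,-187,500 tool d [216.2 136.   99.1] rows 7 per row [30.89 19.43 14.16]
385,-187,90 tool d [ 64.7 311.9 258.2] rows 11 per row [ 5.88 28.35 23.47]
```

{"op": "arm_command", "data": {"targets": [{"slide": [0.015, 0.03, -0.007], "roll": 0}, {"slide": [0.015, 0.03, -0.007], "roll": 0}, {"slide": [0.015, 0.03, -0.007], "roll": 0}, {"slide": [0.015, 0.03, -0.007], "roll": 0}, {"slide": [0.015, 0.03, -0.007], "roll": 0}]}}

```text
time: 7.42
eef_pos: [399.7, 14.0, 721.4]
eef_rot: [0.649, -0.626, 0.231, -0.365]
ft_force: [-0.8, -0.4, -0.2]
gripper_width: 0.0
```

{"op": "arm_command", "data": {"targets": [{"slide": [0.015, 0.03, -0.007], "roll": 0}, {"slide": [0.03, 0.02, 0.014], "roll": 0}, {"slide": [0.03, 0.02, 0.014], "roll": 0}, {"slide": [0.03, 0.02, 0.014], "roll": 0}, {"slide": [0.03, 0.02, 0.014], "roll": 0}]}}

```text
time: 7.83
eef_pos: [385.4, -99.6, 593.4]
eef_rot: [0.648, -0.627, 0.232, -0.364]
ft_force: [1.3, -0.7, -0.4]
gripper_width: 0.0
```

```bash
python3 st.py; python3 leg.py 385,-187,500 385,-187,90
```

```text
7.83 [-0.907 -0.372  2.079  0.886  1.153  0.37 ] [385.4 -99.6 593.4]
toolx [ 0.106 -0.982 -0.156] tooly [-0.645  0.052 -0.763] toolz [ 0.757  0.182 -0.628] tilt 51.1 F [ 1.3 -0.7 -0.4] tip [440.7 -86.4 547.6]
385,-187,500 tool d [100.3  67.   42.4] rows 4 per row [25.08 16.75 10.61]
385,-187,90 tool d [ 64.  312.7 257.3] rows 11 per row [ 5.82 28.43 23.39]
```

{"op": "arm_command", "data": {"targets": [{"slide": [0.025, 0.017, 0.011], "roll": 0}, {"slide": [0.025, 0.017, 0.011], "roll": 0}, {"slide": [0.025, 0.017, 0.011], "roll": 0}, {"slide": [0.025, 0.017, 0.011], "roll": 0}, {"slide": [0.006, 0.028, 0.023], "roll": 0}]}}

```text
time: 8.25
eef_pos: [386.5, -189.4, 462.7]
eef_rot: [0.648, -0.628, 0.233, -0.363]
ft_force: [1.2, -1.6, -0.7]
gripper_width: 0.1
```

{"op": "arm_command", "data": {"targets": [{"slide": [0.006, 0.028, 0.023], "roll": 0}, {"slide": [0.006, 0.028, 0.023], "roll": 0}, {"slide": [0.006, 0.028, 0.023], "roll": 0}, {"slide": [0.006, 0.028, 0.023], "roll": 0}, {"slide": [0.006, 0.028, 0.023], "roll": 0}]}}

```text
time: 8.67
eef_pos: [385.3, -186.3, 279.6]
eef_rot: [0.649, -0.627, 0.23, -0.363]
ft_force: [0.5, -0.6, -0.0]
gripper_width: 0.2
```

```bash
python3 st.py; python3 leg.py 385,-180,90 479,-157,65
```

```text
8.67 [-1.091  0.263  2.504  1.496  0.857 -0.88 ] [ 385.3 -186.3  279.6]
toolx [ 0.107 -0.982 -0.156] tooly [-0.647  0.051 -0.761] toolz [ 0.755  0.183 -0.63 ] tilt 51.0 F [ 0.5 -0.6 -0. ] tip [ 440.5 -173.   233.6]
385,-180,90 tool d [ 23.4 144.8 120.3] rows 5 per row [ 4.68 28.96 24.07]
479,-157,65 tool d [ -8.6 -40.6  90.9] rows 3 per row [ -2.88 -13.54  30.3 ]
```

{"op": "arm_command", "data": {"targets": [{"slide": [0.005, 0.029, 0.024], "roll": 0}, {"slide": [0.005, 0.029, 0.024], "roll": 0}, {"slide": [0.005, 0.029, 0.024], "roll": 0}, {"slide": [0.004, 0.029, 0.024], "roll": 0}, {"slide": [0.004, 0.029, 0.024], "roll": 0}]}}

```text
time: 9.08
eef_pos: [387.5, -181.1, 123.2]
eef_rot: [0.648, -0.626, 0.231, -0.367]
ft_force: [0.5, -1.1, 0.9]
gripper_width: -0.0
```

```bash
python3 st.py; python3 leg.py 479,-157,65; python3 - <<'E'
from h import *
im,d,X,col,uv=cloud('wrist'); cv2.imwrite('pics/w3.png',im)
P=toframe(X,(581,-111),.247)
for t in ['lip_edge','lip_top','marker']:
    for r in optics.tip_of(t,'wrist')[:1]:
        v,u=map(int,r['position']); i=np.argmin(((uv-[v,u])**2).sum(1)); print(t,r['score'],(v,u),X[i].round(0),P[i].round(1))
m=(abs(P[:,1])<148)&(P[:,0]>-90)&(P[:,0]<-28)&(P[:,2]>40)&(P[:,2]<110)
H,_,_=np.histogram2d(P[m,2],P[m,0],bins=[np.arange(40,111,5),np.arange(-90,-27,5)]);print(H.astype(int))
E
```

```text
9.08 [-1.081  0.805  2.596  1.999  0.984 -1.668] [ 387.5 -181.1  123.2]
toolx [ 0.109 -0.981 -0.16 ] tooly [-0.642  0.053 -0.765] toolz [ 0.759  0.186 -0.624] tilt 51.4 F [ 0.5 -1.1  0.9] tip [ 442.8 -167.5   77.6]
479,-157,65 tool d [ -4.3 -13.  110.3] rows 3 per row [-1.44 -4.34 36.75]
lip_edge 0.79 (183, 259) [ 502. -133.   81.] [-82.3  -1.9  80.9]
lip_top 0.68 (125, 248) [ 535. -122.   86.] [-47.1   0.4  85.9]
[[   0    0    0    0    0    0    0    0    0    0    0    0]
 [   0    0    0    0    0    0    0    0    0    0    0    0]
 [   0    0    0    0    0    0    0    0    0    0    0    0]
 [   0    0    0    0    0    0    0    0    0    0    0    0]
 [   0    0    0    0    0    0    0    0    0    0    0    0]
 [   0    0    0    0    0    0    0    0    0    0    0    0]
 [   0  643    4    0    0    0    0    0    0    0    0    0]
 [   0 4570  105    0    0    0    0    0    0    0    0    0]
 [   0 3456 5446 4263 4712  819  803  802  793  755  769  722]
 [   0    3  163  185 2372 3340 3181 3047 2947 2759 2697 2237]
 [   0    0    0    0    0    0    0    0    0    0    0    0]
 [   0    0    0    0    0    0    0    0    0    0    0    0]
 [   0    0    0    0    0    0    0    0    0    0    0    0]
 [   0    0    0    0    0    0    0    0    0    0    0    0]]
```

View pics/w3.png

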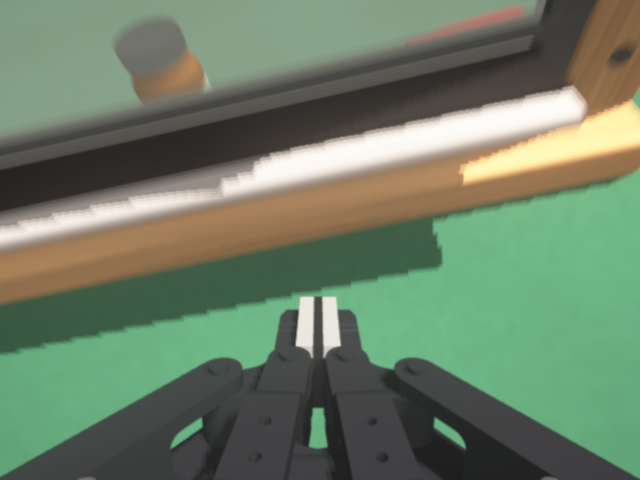

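```bash
python3 st.py; python3 - <<'E'
from h import *
im,d,X,col,uv=cloud('wrist'); cv2.imwrite('pics/w4.png',im)
im,d,X,col,uv=cloud('wrist')
P=toframe(X,(581,-111),.247)
for t in ['lip_edge','lip_top','marker']:
    for r in optics.tip_of(t,'wrist')[:1]:
        v,u=map(int,r['position']); i=np.argmin(((uv-[v,u])**2).sum(1)); print(t,r['score'],(v,u),X[i].round(0),P[i].round(1))
m=(abs(P[:,1])<148)&(P[:,0]>-90)&(P[:,0]<-28)&(P[:,2]>40)&(P[:,2]<110)
H,_,_=np.histogram2d(P[m,2],P[m,0],bins=[np.arange(40,111,5),np.arange(-90,-27,5)]);print(H.astype(int))
m=(abs(P[:,1])<100)&(P[:,0]>-58)&(P[:,0]<-38)&(P[:,2]>50)&(P[:,2]<110); print('strip z',np.median(P[m,2]))
m=(abs(P[:,1])<200)&(abs(P[:,2])<12)&(P[:,0]<-100);print('desk z',np.median(P[m,2]))
E
python3 st.py
```

```text
9.28 [-1.081  0.799  2.596  1.991  0.981 -1.655] [ 387.5 -180.2  125. ]
toolx [ 0.11  -0.98  -0.165] tooly [-0.642  0.057 -0.764] toolz [ 0.758  0.19  -0.623] tilt 51.4 F [ 0.7 -0.3 -0.4] tip [ 442.9 -166.3   79.5]
lip_edge 0.57 (186, 262) [ 505. -136.   90.] [-79.6  -5.4  90.1]
[[   0    0    0    0    0    0    0    0    0    0    0    0]
 [   0    0    0    0    0    0    0    0    0    0    0    0]
 [   0    0    0    0    0    0    0    0    0    0    0    0]
 [   0    0    0    0    0    0    0    0    0    0    0    0]
 [   0    0    0    0    0    0    0    0    0    0    0    0]
 [   0    0    0    0    0    0    0    0    0    0    0    0]
 [   0    0    0    0    0    0    0    0    0    0    0    0]
 [   0    0    0    0    0    0    0    0    0    0    0    0]
 [   0  788   54    0    0    0    0    0    0    0    0    0]
 [   0 4680  454    0    0    0    0    0    0    0    0    0]
 [   0  961 6033 4345 5583 1048  612  614  563  547  507  510]
 [   0    0    0    0  913 3478 3336 3167 3140 2990 2909 2703]
 [   0    0    0    0    0    0    0    0    0    0    0    0]
 [   0    0    0    0    0    0    0    0    0    0    0    0]]
strip z 95.45602047323149
desk z 0.4785991491186514
9.53 [-1.081  0.791  2.596  1.993  0.982 -1.658] [ 388.3 -181.8  127.8]
toolx [ 0.111 -0.982 -0.155] tooly [-0.639  0.05  -0.768] toolz [ 0.761  0.184 -0.622] tilt 51.6 F [ 0.1 -1.2  0.6] tip [ 443.8 -168.4   82.5]
```

View pics/w4.png

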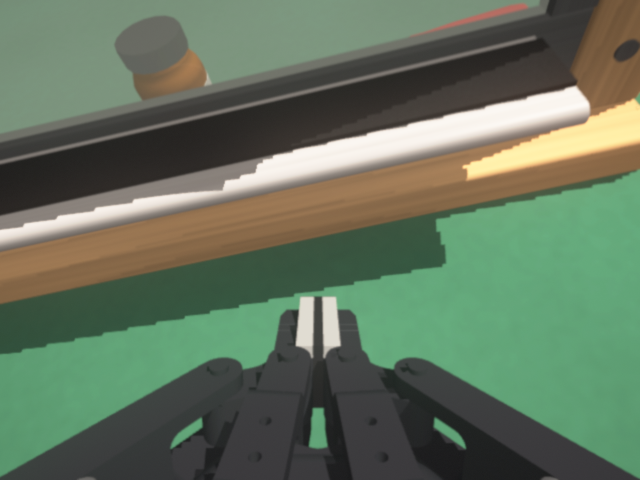

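The lip is not shut: the strip top is at z ≈ 95, so the underside is at ≈ 80 (sash ≈ 0.025). That matches the sash bottom seen from behind at ≈ 53. The first blurred wrist picture was taken while moving, so I'm discarding it. Next I go down to TCP z ≈ 85 and then forward.

```bash
python3 leg.py 400,-177,85 479,-157,85
```

```text
400,-177,85 tool d [ 3.2 25.6 36.5] rows 2 per row [ 1.6  12.82 18.23]
479,-157,85 tool d [-10.9 -49.5  63.8] rows 3 per row [ -3.63 -16.5   21.27]
```

{"op": "arm_command", "data": {"targets": [{"slide": [0.001, 0.009, 0.012], "roll": 0}, {"slide": [0.001, 0.009, 0.012], "roll": 0}, {"slide": [0.001, 0.008, 0.012], "roll": 0}, {"slide": [0, 0, 0], "roll": 0}, {"slide": [0, 0, 0], "roll": 0}]}}

```text
time: 9.95
eef_pos: [399.0, -175.8, 83.5]
eef_rot: [0.648, -0.625, 0.231, -0.368]
ft_force: [0.1, -0.1, 1.1]
gripper_width: 0.1
```

```bash
python3 st.py; python3 leg.py 479,-157,85
```

```text
9.95 [-1.038  0.937  2.582  2.099  1.051 -1.783] [ 399.  -175.8   83.5]
toolx [ 0.111 -0.981 -0.16 ] tooly [-0.641  0.052 -0.766] toolz [ 0.76   0.187 -0.623] tilt 51.5 F [ 0.1 -0.1  1.1] tip [ 454.5 -162.2   38.1]
479,-157,85 tool d [ -9.8 -51.4  63.4] rows 3 per row [ -3.28 -17.12  21.14]
```

```bash
python3 leg.py 399,-176,89 472,-158,89;  python3 - <<'E'
from h import *
im,d,X,col,uv=cloud('wrist'); cv2.imwrite('pics/w5.png',im)
P=toframe(X,(581,-111),.247)
m=(abs(P[:,1])<100)&(P[:,0]>-58)&(P[:,0]<-38)&(P[:,2]>50)&(P[:,2]<120); print('strip z',np.median(P[m,2]),m.sum())
m=(abs(P[:,1])<100)&(P[:,2]>50)&(P[:,2]<120)&(P[:,0]>-110)&(P[:,0]<-60); print('lip front x',np.percentile(P[m,0],[1,5]))
m=(abs(P[:,1])<200)&(abs(P[:,2])<12)&(P[:,0]<-90);print('desk z',np.median(P[m,2]))
E
```

```text
399,-176,89 tool d [-0.7 -4.2 -3.4] rows 1 per row [-0.71 -4.19 -3.43]
472,-158,89 tool d [ -9.6 -45.8  58.8] rows 2 per row [ -4.78 -22.91  29.42]
strip z 94.77253987648707 13933
lip front x [-82.46632828 -81.94494352]
desk z -0.2855161997471228
```

{"op": "arm_command", "data": {"targets": [{"slide": [-0.002, -0.01, 0.011], "roll": 0}, {"slide": [-0.002, -0.01, 0.011], "roll": 0}, {"slide": [-0.002, -0.01, 0.011], "roll": 0}, {"slide": [-0.002, -0.01, 0.011], "roll": 0}, {"slide": [-0.002, -0.01, 0.011], "roll": 0}]}}

```text
time: 10.42
eef_pos: [472.2, -158.3, 90.0]
eef_rot: [0.648, -0.625, 0.232, -0.368]
ft_force: [0.0, 0.2, 0.3]
gripper_width: 0.3
```

```bash
python3 st.py;python3 - <<'E'
from h import *
im,d,X,col,uv=cloud('wrist'); cv2.imwrite('pics/w6.png',im)
E
python3 leg.py 472,-158,210
```

```text
10.42 [-0.812  0.872  2.5    2.223  1.027 -1.599] [ 472.2 -158.3   90. ]
toolx [ 0.11  -0.981 -0.16 ] tooly [-0.64   0.053 -0.767] toolz [ 0.76   0.187 -0.622] tilt 51.5 F [0.  0.2 0.3] tip [ 527.7 -144.7   44.6]
472,-158,210 tool d [-19.4 -90.4 -75.9] rows 3 per row [ -6.46 -30.15 -25.3 ]
```

View pics/w6.png

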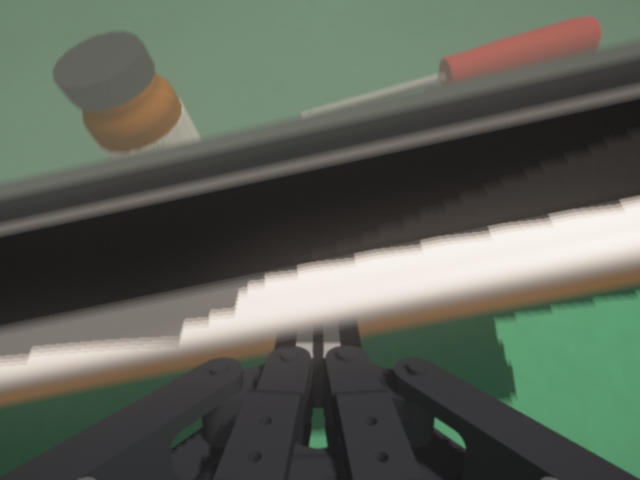

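The fingertips are under the lip's front edge (pixel row ≈ 330, columns 280–355), with no contact force yet. I'll push up gently.

{"op": "arm_command", "data": {"targets": [{"slide": [-0.0013, -0.006, -0.005], "roll": 0}, {"slide": [-0.0013, -0.006, -0.005], "roll": 0}, {"slide": [-0.0013, -0.006, -0.005], "roll": 0}, {"slide": [-0.0013, -0.006, -0.005], "roll": 0}, {"slide": [-0.0013, -0.006, -0.005], "roll": 0}]}}

```text
time: 10.88
eef_pos: [470.2, -158.3, 128.6]
eef_rot: [0.648, -0.626, 0.231, -0.367]
ft_force: [-1.7, 0.3, -6.0]
gripper_width: -0.2
```

```bash
cat > lip.py <<'E'
from h import *
import sys
im,d,X,col,uv=cloud('wrist')
if len(sys.argv)>1: cv2.imwrite(sys.argv[1],im)
P=toframe(X,(581,-111),.247)
m=(abs(P[:,1])<140)&(P[:,0]>-58)&(P[:,0]<-38)&(P[:,2]>60)&(P[:,2]<260)
print('strip z',np.percentile(P[m,2],[10,50,90]).round(1),m.sum())
m=(P[:,0]>-38)&(P[:,0]<-3)&(P[:,1]>233)&(P[:,1]<268)&(P[:,2]>160)
print('marker',m.sum(),np.median(P[m,2]) if m.any() else '')
E
python3 st.py; python3 lip.py pics/w7.png
```

```text
10.88 [-0.816  0.754  2.508  2.161  0.961 -1.492] [ 470.2 -158.3  128.6]
toolx [ 0.109 -0.981 -0.161] tooly [-0.642  0.054 -0.765] toolz [ 0.759  0.187 -0.624] tilt 51.4 F [-1.7  0.3 -6. ] tip [ 525.6 -144.6   83.1]
strip z [126.1 126.7 127.4] 32873
marker 0
```

Contact is made: 6 N down on the fingers and the lip is at 126.7.

{"op": "arm_command", "data": {"targets": [{"slide": [-0.0019, -0.009, -0.0075], "roll": 0}, {"slide": [-0.0019, -0.009, -0.0075], "roll": 0}, {"slide": [-0.0019, -0.009, -0.0075], "roll": 0}, {"slide": [-0.0019, -0.009, -0.0075], "roll": 0}, {"slide": [-0.0019, -0.009, -0.0075], "roll": 0}]}}

```text
time: 11.35
eef_pos: [469.9, -158.5, 187.5]
eef_rot: [0.648, -0.626, 0.231, -0.367]
ft_force: [-0.2, -0.7, -6.7]
gripper_width: 0.3
```

{"op": "arm_command", "data": {"targets": [{"slide": [0, 0, 0], "roll": 0}, {"slide": [0, 0, 0], "roll": 0}]}}

```text
time: 11.52
eef_pos: [470.5, -158.6, 187.8]
eef_rot: [0.648, -0.625, 0.232, -0.368]
ft_force: [-1.3, -0.6, -0.4]
gripper_width: 0.0
```

```bash
python3 st.py; python3 lip.py pics/w8.png; python3 st.py
```

```text
11.52 [-0.816  0.571  2.497  2.032  0.866 -1.283] [ 470.5 -158.6  187.8]
toolx [ 0.11  -0.981 -0.159] tooly [-0.64   0.052 -0.767] toolz [ 0.761  0.186 -0.622] tilt 51.6 F [-1.3 -0.6 -0.4] tip [ 526.1 -145.   142.4]
strip z [185.7 186.3 187. ] 32847
marker 0 
11.57 [-0.816  0.573  2.497  2.032  0.866 -1.283] [ 470.4 -158.5  187.3]
toolx [ 0.11  -0.981 -0.16 ] tooly [-0.64   0.053 -0.766] toolz [ 0.76   0.187 -0.622] tilt 51.5 F [-0.3  0.4 -0.5] tip [ 525.9 -144.9  141.8]
```

{"op": "arm_command", "data": {"targets": [{"slide": [-0.0009, -0.0043, -0.0036], "roll": 0}, {"slide": [-0.0009, -0.0043, -0.0036], "roll": 0}, {"slide": [-0.0009, -0.0043, -0.0036], "roll": 0}, {"slide": [0, 0, 0], "roll": 0}, {"slide": [0, 0, 0], "roll": 0}]}}

```text
time: 11.98
eef_pos: [470.1, -158.3, 204.4]
eef_rot: [0.648, -0.626, 0.231, -0.368]
ft_force: [-2.5, -0.2, -1.0]
gripper_width: -0.3
```

```bash
python3 st.py; python3 lip.py pics/w9.png; python3 leg.py 470,-159,187 400,-176,187
```

```text
11.98 [-0.817  0.519  2.49   1.983  0.84  -1.21 ] [ 470.1 -158.3  204.4]
toolx [ 0.11  -0.981 -0.16 ] tooly [-0.641  0.053 -0.766] toolz [ 0.76   0.187 -0.623] tilt 51.5 F [-2.5 -0.2 -1. ] tip [ 525.6 -144.6  159. ]
strip z [200.9 201.5 202.2] 32710
marker 0 
470,-159,187 tool d [ 3.5 13.3 10.5] rows 1 per row [ 3.47 13.3  10.5 ]
400,-176,187 tool d [  8.9  44.  -56.4] rows 2 per row [  4.47  21.98 -28.18]
```

View pics/w9.png

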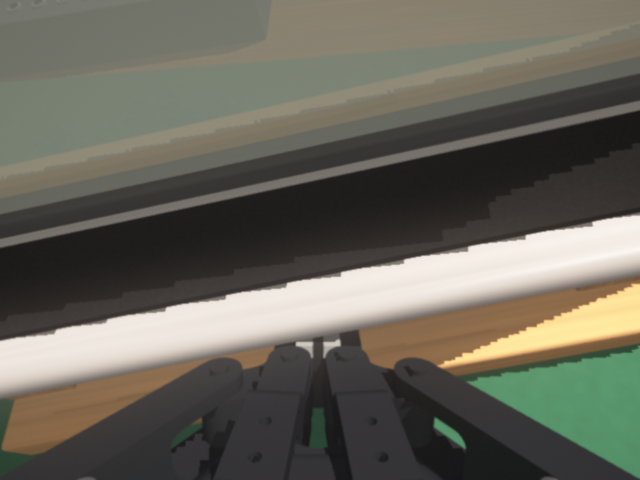

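Lip top now reads ≈ 201.5–203.5. I'll let go downwards, back off, and look at the lip and marker in the same wrist picture.

{"op": "arm_command", "data": {"targets": [{"slide": [0.0017, 0.0067, 0.0053], "roll": 0}, {"slide": [0.0018, 0.0067, 0.0053], "roll": 0}, {"slide": [0.004, 0.022, -0.028], "roll": 0}, {"slide": [0.004, 0.022, -0.028], "roll": 0}, {"slide": [0.002, 0.011, -0.014], "roll": 0}]}}

```text
time: 12.45
eef_pos: [381.8, -178.0, 186.3]
eef_rot: [0.648, -0.625, 0.23, -0.368]
ft_force: [0.4, -0.3, -0.9]
gripper_width: -0.1
```

```bash
python3 st.py; python3 - <<'E'
from plan import *
p=s['eef_pos']
show([p,[p[0]-20,-20,230],[p[0]-20,20,300]],4)
E
python3 leg.py 370,-20,230 360,30,300
```

```text
12.45 [-1.096  0.583  2.596  1.83   0.907 -1.408] [ 381.8 -178.   186.3]
toolx [ 0.112 -0.98  -0.162] tooly [-0.641  0.054 -0.765] toolz [ 0.759  0.189 -0.623] tilt 51.5 F [ 0.4 -0.3 -0.9] tip [ 437.2 -164.2  140.8]
[ 382. -178.  186.] [-1.1   0.58  2.6   1.83  0.91 -1.41] elb [ 178. -281.  817.] wr [ 154. -235.  373.] []
[ 375. -125.  201.] [-1.02  0.55  2.7   1.96  0.94 -1.5 ] elb [ 191. -254.  826.] wr [ 147. -182.  388.] [3]
[368. -73. 215.] [-0.9   0.53  2.8   2.11  0.98 -1.56] elb [ 212. -220.  834.] wr [ 141. -130.  402.] [3]
[362. -20. 230.] [-0.72  0.51  2.88  2.31  1.05 -1.59] elb [ 239. -169.  841.] wr [134. -77. 417.] [3]
[362. -20. 230.] [-0.72  0.51  2.88  2.31  1.05 -1.59] elb [ 239. -169.  841.] wr [134. -77. 417.] [3]
[362.  -7. 253.] [-0.65  0.33  2.85  2.27  0.92 -1.4 ] elb [173. -93. 884.] wr [134. -64. 440.] [3]
[362.   7. 277.] [-0.57  0.17  2.81  2.21  0.79 -1.19] elb [100. -28. 908.] wr [134. -50. 464.] [3]
[362.  20. 300.] [-0.49  0.02  2.77  2.13  0.67 -0.98] elb [ 27.  20. 916.] wr [134. -37. 487.] [3]
370,-20,230 tool d [-163.3  -17.4   -6.2] rows 5 per row [-32.66  -3.48  -1.25]
360,30,300 tool d [-61.5 -44.5 -41.7] rows 3 per row [-20.5  -14.83 -13.91]
```

```bash
python3 lip.py pics/w10.png; python3 - <<'E'
from plan import *
p=s['eef_pos']
show([p,[385,-140,400],[385,-60,480]],4)
from cell import optics
c=optics.camera_params('wrist'); Rc,t=np.array(c['R']),np.array(c['t'])
K=np.array(c['mtx'])
for q in ([385,-140,400],[385,-60,480],[385,-60,430]):
    t2=t-Rc@(np.array(q)-p)
    for n,w in (('marker',fw([-20,250,204],O,A)[0]),('lip',fw([-47,100,204],O,A)[0])):
        v=Rc@w+t2; u=K@v; print(q,n,(u/u[2])[:2].round(0))
E
python3 leg.py 385,-140,400 385,-60,480
```

```text
strip z [201.  201.5 201.9] 9328
marker 0 
[ 380. -179.  186.] [-1.1   0.58  2.6   1.83  0.91 -1.41] elb [ 176. -282.  817.] wr [ 153. -235.  373.] []
[ 382. -166.  257.] [-1.08  0.33  2.57  1.62  0.86 -1.05] elb [ 119. -156.  884.] wr [ 154. -222.  445.] []
[ 383. -153.  329.] [-1.05  0.1   2.5   1.39  0.87 -0.65] elb [ 55. -34. 914.] wr [ 156. -209.  516.] []
[ 385. -140.  400.] [-1.02 -0.09  2.41  1.19  0.93 -0.3 ] elb [ -2.  62. 914.] wr [ 157. -196.  587.] []
[ 385. -140.  400.] [-1.02 -0.09  2.41  1.19  0.93 -0.3 ] elb [ -2.  62. 914.] wr [ 157. -196.  587.] []
[ 385. -113.  427.] [-0.96 -0.18  2.39  1.15  0.93 -0.16] elb [-36. 105. 907.] wr [ 157. -170.  614.] []
[385. -87. 453.] [-0.88 -0.26  2.37  1.09  0.92 -0.  ] elb [-75. 139. 896.] wr [ 157. -143.  640.] []
[385. -60. 480.] [-0.79 -0.33  2.34  1.03  0.9   0.16] elb [-116.  162.  883.] wr [ 157. -116.  667.] []
[385, -140, 400] marker [ 76. 308.]
[385, -140, 400] lip [238. 303.]
[385, -60, 480] marker [195. 342.]
[385, -60, 480] lip [344. 340.]
[385, -60, 430] marker [172. 324.]
[385, -60, 430] lip [337. 320.]
385,-140,400 tool d [ -72.4 -164.3 -122.6] rows 6 per row [-12.06 -27.39 -20.43]
385,-60,480 tool d [-91.5 -56.8 -34.9] rows 3 per row [-30.48 -18.92 -11.62]
```

Going up to (385, −60, 480) will put both in view.

{"op": "arm_command", "data": {"targets": [{"slide": [-0.012, -0.027, -0.02], "roll": 0}, {"slide": [-0.012, -0.027, -0.02], "roll": 0}, {"slide": [-0.012, -0.027, -0.02], "roll": 0}, {"slide": [-0.012, -0.027, -0.02], "roll": 0}, {"slide": [-0.012, -0.027, -0.02], "roll": 0}]}}

```text
time: 12.92
eef_pos: [387.6, -149.1, 346.2]
eef_rot: [0.648, -0.626, 0.23, -0.369]
ft_force: [1.6, -1.1, 0.3]
gripper_width: 0.0
```

{"op": "arm_command", "data": {"targets": [{"slide": [-0.012, -0.027, -0.02], "roll": 0}, {"slide": [-0.03, -0.019, -0.012], "roll": 0}, {"slide": [-0.03, -0.019, -0.012], "roll": 0}, {"slide": [-0.03, -0.019, -0.012], "roll": 0}, {"slide": [0, 0, 0], "roll": 0}]}}

```text
time: 13.33
eef_pos: [387.5, -61.0, 465.6]
eef_rot: [0.648, -0.623, 0.233, -0.371]
ft_force: [0.6, -0.6, 1.1]
gripper_width: 0.3
```

{"op": "arm_command", "data": {"targets": [{"slide": [0, 0, 0], "roll": 0}, {"slide": [0, 0, 0], "roll": 0}]}}

```text
time: 13.5
eef_pos: [387.5, -64.4, 460.4]
eef_rot: [0.649, -0.624, 0.231, -0.369]
ft_force: [1.0, -0.8, -0.1]
gripper_width: 0.1
```

```bash
python3 st.py; python3 lip.py pics/w11.png;python3 lip.py; python3 - <<'E'
from h import *
for c in ['scene','side']:
    im,d,X,col,uv=cloud(c); cv2.imwrite(f'pics/{c}3.png',im); P=toframe(X,(581,-111),.247)
    m=(P[:,0]>-38)&(P[:,0]<-3)&(P[:,1]>233)&(P[:,1]<268)&(P[:,2]>190); print(c,'marker',np.median(P[m,2]))
    b,g,r=col.astype(int).T
    h=(r>g+15)&(abs(X[:,2]-464)<8)&(abs(P[:,1])<225)&(abs(P[:,0])<18); print(' head',np.median(P[h,2]))
    k=(abs(X[:,2])<10)&(X[:,0]>400)&(X[:,0]<520)&(X[:,1]>60)&(X[:,1]<300); print(' desk',np.median(X[k,2]))
E
```

```text
13.5 [-0.8   -0.299  2.37   1.087  0.873  0.074] [387.5 -64.4 460.4]
toolx [ 0.114 -0.98  -0.162] tooly [-0.64   0.052 -0.767] toolz [ 0.76   0.19  -0.621] tilt 51.6 F [ 1.  -0.8 -0.1] tip [443.  -50.5 415. ]
strip z [199.8 200.8 201.8] 5334
marker 1035 203.063054085015
strip z [200.2 201.2 202.2] 5337
marker 1045 203.28076041630942
scene marker 202.90424358758557
 head 464.43315366290096
 desk -0.73405885152638
side marker 202.26766832987786
 head 463.31528811599094
 desk -1.0866503098415063
```

View pics/w11.png

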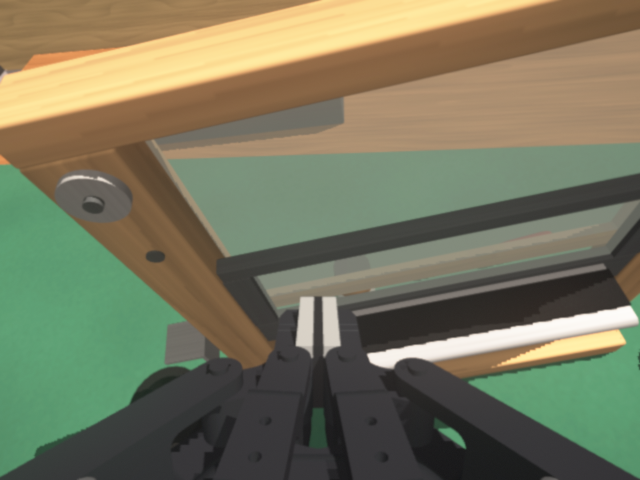

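The picture shows the black strip at (480, 320) and the marker plate at (190, 342). In it the lip top is at 201.0 and the marker top at 203.2, a gap of about −2 mm against a tolerance of 8 mm. The arm is clear, so I'm handing in.

```bash
python3 -c "
from cell import job_done,status
print(job_done(), status.state()['ft_force'])"
```

```text
the job is handed in; nothing more can be done
the job is handed in; nothing more can be done
```

I pushed the window up from below, left the lip about 2 mm below the marker top (tolerance 8 mm), and handed the job in at about 14 s of the 40 s allowed.

- **How:** The moves only allow shifts and a roll. I got the roughly 51° forward slant by pushing against the arm's reach limit high up, where it gives up orientation and keeps the tilt. I then put the closed fingertips under the lip's front edge, raised it about 107 mm, let go downwards and moved clear.
- **Contact:** The fingers carried about 6–7 N while pushing, and nothing was pinched or pressed from above.
- **Last check:** In one wrist picture the lip top read 200.8–201.2 mm and the marker top 203.1–203.3 mm. The scene and side cameras put the marker at 202.3–202.9 mm, reading about 1–2 mm low on known heights. The lip read about 201.5 mm both just before I let go and after I backed off, so it stayed put.
- **At hand-in:** Wrist force was about 1 N and the tool was well clear of the window. I planned the path to stay away from the mug, tape roll, jar and screwdriver, but did not re-measure them at the end.
- **Disagreements:**
  - The window was not shut at the start; it stood about 25 mm up, so I planned from the measured height.
  - One early wrist reading, taken while the arm was still moving, gave the lip about 9 mm too low, and I discarded it.

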